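Set out a graduated canister set by height

ROBOT

A 6-joint arm with a two-finger parallel gripper is mounted at the origin on the work surface. World frame = base frame: x ahead of the robot, y to its left, z up, the work surface at z = 0. Lengths are in mm, angles in rad, forces in N, time in s.
With the tool pointing down it reaches from about 275 to 750 mm from the base axis. Payload 10.2 kg.
Tool frame: the origin (TCP) lies at the very end of the fingers, on their centre line; the grasp point (between the pads) lies behind it (ctrl.grasp_offset is the z of the grasp point in the tool frame, in mm); z points along the fingers, y is the direction in which the jaws open and shut (so a half turn about z gives the same grasp; the last joint's range is limited). The gripper opens to 85 mm and grips with 20 to 120 N. Pads are 22 mm wide; open, the fingers measure 114 mm over their backs; the gripper's body (76 mm by 85 mm) begins 54 mm behind the grasp point. The pads swing forward as they close: fully open they stand 13 mm farther back than shut.
Start: joints at [-1.475, 0.313, 1.498, -0, 1.331, -0.223], TCP at [164.536, -498.557, 231.294] pointing down, gripper open.
Joint ranges: [-2.94, 2.94], [-0.97, 2.17], [0.19, 2.56], [-1.23, 4.37], [0.02, 3.11], [-2.88, 2.88]. Speed limits (rad/s): [2.39, 2.39, 3.01, 3.14, 3.14, 3.14].

INTERFACE

Orientations are given as a unit quaternion [w, x, y, z].
In Python, from rig import ctrl, capture, job gives the robot as it stands. The module is installed in compiled form; this text tells all that it offers.
- The arm moves only by the tool move_arm, never from a script. Its argument "series" is a list of rows, each a list of 7 numbers: the turn, a rotation vector about the tool's x, y, z in rad, then the shift along the tool's x, y, z in cm, then the opening, from 0 (shut) to 1 (fully open). A call has 1 to 5 rows; each row is the pose to reach, as a shift and turn from the pose measured when the call began, along the tool's axes at that moment; what a row does not reach only later rows make up. A row lasts 1/12 s, in which the tool goes at most 41.7 mm and 7.16 degrees, less where a joint would pass 70% of its speed; a pose out of reach is approached as far as the arm can. A call with a gripper value outside its range is refused whole. The fingers move at their own pace and stop on an object; "grip_force" is the grip in N (left out, the last holds). Time passes only in rows, so rows that repeat a pose let the fingers close. It gives the time, the measured TCP pose, the force and the opening at its end, in the units of the state.
- ctrl.sense(): the state, without advancing time (a new reading comes with each control period).
- capture(name): name is "scene" or "top" or "wrist"; returns a dict with "frame" (420x560x3 uint8, red, green, blue), "mtx" (3x3 intrinsics, pixels), "dist" ([k1, k2, p1, p2, k3] as OpenCV has them; the pictures are not rectified), "R" (3x3) and "t" (3): a world point X has camera coordinates R X + t. Camera axes: x right, y down, z forward; pixel columns grow to the right and rows downward; lengths in mm; the calibration is good to about 2 mm. A picture is of the moment at which its call begins. There is no depth.
- job.finish_job(): hands the job in, once; it reports no verdict.
The state is a dict: "time_s": time; "joints": joint angles; "dq": joint speeds; "tau": joint torques, N m; "eef_pos": TCP position; "ee_rot": TCP orientation; "force": force on the tool from outside, world axes, zero at the start; "wrist_torque": the same for the moment, N m; "grip_width": opening from 0.0 (shut) to 1.0 (fully open).
Only numpy, scipy, OpenCV 4.12 (cv2) and the standard library are available. Lean on these libraries where they do the work, as an engineer would, in place of code of your own. Each camera call takes 0.05 s, during which the arm holds its last target.

TASK

Set out the four white lidded canisters on the dark display board in order of height, one standing upright in the middle of each cork mat: the tallest on the mat next to the clock, then ever shorter, with the shortest on the mat farthest from the clock. They are crockery for sale, so put each down gently and do not knock any over.

Things in the scene. Friction and masses are not known exactly. Their poses are not given: they have to be found in the camera images.
- canister_small: Loose kitchen canister, the shortest of four: a straight round white glazed body 40 mm in diameter and 48 mm high, closed by a fixed dark wooden lid (9 mm thick, 38 mm across) with a small knob (13 mm high), 70 mm high in all, at most 156 g. Stands on the table. Origin: centre of its underside; z along its axis, upward.
- canister_medium: Loose kitchen canister, the second shortest of four: a straight round white glazed body 44 mm in diameter and 70 mm high, closed by a fixed dark wooden lid (9 mm thick, 42 mm across) with a small knob (13 mm high), 92 mm high in all, at most 234 g. Stands on the table. Origin: centre of its underside; z along its axis, upward.
- canister_large: Loose kitchen canister, the second tallest of four: a straight round white glazed body 48 mm in diameter and 92 mm high, closed by a fixed dark wooden lid (9 mm thick, 46 mm across) with a small knob (13 mm high), 114 mm high in all, at most 325 g. Stands on the table. Origin: centre of its underside; z along its axis, upward.
- canister_tallest: Loose kitchen canister, the tallest of four: a straight round white glazed body 52 mm in diameter and 114 mm high, closed by a fixed dark wooden lid (9 mm thick, 50 mm across) with a small knob (13 mm high), 136 mm high in all, at most 429 g. Stands on the table. Origin: centre of its underside; z along its axis, upward.
- mat_a: One of four alike round cork mats, fixed in a nearly straight row about 84 mm apart along the dark display board (620 x 120 x 18 mm, lying flat on the table). 64 mm in diameter, 5 mm thick. Origin: centre of its underside, which is 18 mm above the table, so its top is 5 mm above the origin (23 mm above the table). The letters say nothing of the order in the row: the mats change places.
- mat_b: One of four alike round cork mats, fixed in a nearly straight row about 84 mm apart along the dark display board (620 x 120 x 18 mm, lying flat on the table). 64 mm in diameter, 5 mm thick. Origin: centre of its underside, which is 18 mm above the table, so its top is 5 mm above the origin (23 mm above the table). The letters say nothing of the order in the row: the mats change places.
- mat_c: One of four alike round cork mats, fixed in a nearly straight row about 84 mm apart along the dark display board (620 x 120 x 18 mm, lying flat on the table). 64 mm in diameter, 5 mm thick. Origin: centre of its underside, which is 18 mm above the table, so its top is 5 mm above the origin (23 mm above the table). The letters say nothing of the order in the row: the mats change places.
- mat_d: One of four alike round cork mats, fixed in a nearly straight row about 84 mm apart along the dark display board (620 x 120 x 18 mm, lying flat on the table). 64 mm in diameter, 5 mm thick. Origin: centre of its underside, which is 18 mm above the table, so its top is 5 mm above the origin (23 mm above the table). The letters say nothing of the order in the row: the mats change places.
- clock: Small wooden mantel clock with a round white dial front and back and a brass handle on top, 50 mm deep, 90 mm wide (along the board), 97 mm high. Fixed on the board at one end or the other of the row of mats, about 115 mm beyond the nearest mat. A stack of three blue saucers (104 mm across, 33 mm high) stands loose at the same distance beyond the other end. Origin: centre of its underside, 18 mm above the table.
There are look-alikes about, which are no part of the job. Leave any blue look-alike of the canister_large alone.

How it is judged (in metres and radians):
At the end, for the whole second after the job is handed in: Each canister stands at rest and upright (within 0.08 rad) on a cork mat, its axis within 13 mm of that mat's centre, all four on different mats: the tallest on the mat nearest the clock, then the second tallest, the second shortest, and the shortest on the mat farthest from the clock ((horizontal distance between canister_small and mat_a below 0.013 m or horizontal distance between canister_small and mat_b below 0.013 m or horizontal distance between canister_small and mat_c below 0.013 m or horizontal distance between canister_small and mat_d below 0.013 m) and horizontal distance between canister_small and clock between 0.325 and 0.41 m and height (world z) of canister_small between 0.019 and 0.028 m and angle between each of canister_small, canister_medium, canister_large, canister_tallest's own z axis and vertical below 0.08 rad and linear speed of each of canister_small, canister_medium, canister_large, canister_tallest below 0.02 m/s and angular speed of each of canister_small, canister_medium, canister_large, canister_tallest below 0.2 rad/s and (horizontal distance between canister_medium and mat_a below 0.013 m or horizontal distance between canister_medium and mat_b below 0.013 m or horizontal distance between canister_medium and mat_c below 0.013 m or horizontal distance between canister_medium and mat_d below 0.013 m) and horizontal distance between canister_medium and clock between 0.241 and 0.325 m and height (world z) of canister_medium between 0.019 and 0.028 m and (horizontal distance between canister_large and mat_a below 0.013 m or horizontal distance between canister_large and mat_b below 0.013 m or horizontal distance between canister_large and mat_c below 0.013 m or horizontal distance between canister_large and mat_d below 0.013 m) and horizontal distance between canister_large and clock between 0.157 and 0.241 m and height (world z) of canister_large between 0.019 and 0.028 m and (horizontal distance between canister_tallest and mat_a below 0.013 m or horizontal distance between canister_tallest and mat_b below 0.013 m or horizontal distance between canister_tallest and mat_c below 0.013 m or horizontal distance between canister_tallest and mat_d below 0.013 m) and horizontal distance between canister_tallest and clock between 0.07 and 0.157 m and height (world z) of canister_tallest between 0.019 and 0.028 m); the robot touches nothing.
It fails at once if a canister is knocked over (tilted more than 0.7 rad) (angle between any of canister_small, canister_medium, canister_large, canister_tallest's own z axis and vertical above 0.7 rad).
It fails at once if something is dropped or pressed hard onto a mat (more than 45 N) (contact force between any of mat_a, mat_b, mat_c, mat_d and anything else above 45 N).
It also fails if it takes over 112 s, if anything falls off the work surface, if the arm or the gripper's body presses on something with over 40 N, if the wrist force passes 120 N, or if a joint passes its speed limit or range.

## Working session

There is one attempt and no reset: what is moved stays moved. The work goes in short steps, Python scripts to look and compute and a tool call to move; the robot and the scene stay as the last step left them, time stands still between calls to the robot, and variables do not carry over. Pictures are saved under pics/ and viewed, and the job is handed in when it is done.

Besides the shell and the picture viewer there is one more tool, called after "Emit:" in YAML: its name, and indented under it one key for each argument. move_arm: Moves the arm, as the interface text tells. Its arguments: {"type":"object","properties":{"series":{"type":"array","items":{"type":"array","items":{"type":"number"}}},"grip_force":{"type":"number"}},"required":["series"]}

```bash
mkdir -p pics
python3 - <<'E'
from rig import ctrl,capture,job
import cv2,numpy as np
for n in ["scene","top","wrist"]:
    c=capture(n); cv2.imwrite(f"pics/{n}0.png",c["frame"][:,:,::-1]); np.savez(f"{n}0.npz",**c)
    print(n,(-c["R"].T@c["t"]).round(),c["mtx"].round(1).tolist(),np.round(c["dist"],3))
    print(c["R"].round(3).tolist())
s=ctrl.sense();print(s, ctrl.grasp_offset)
E
```

```text
scene [ 926. -290.  784.] [[408.6, 0.0, 270.0], [0.0, 408.6, 209.9], [0.0, 0.0, 1.0]] [-0.114  0.     0.     0.     0.   ]
[[0.596, 0.803, 0.011], [0.662, -0.484, -0.571], [-0.453, 0.348, -0.821]]
top [479.  -5. 908.] [[468.8, 0.0, 279.2], [0.0, 468.8, 206.7], [0.0, 0.0, 1.0]] [0.006 0.    0.    0.    0.   ]
[[0.007, -1.0, 0.013], [-0.999, -0.007, -0.033], [0.034, -0.013, -0.999]]
wrist [ 245. -472.  374.] [[348.0, 0.0, 275.3], [0.0, 348.0, 209.8], [0.0, 0.0, 1.0]] [-0.092  0.     0.     0.     0.   ]
[[0.314, -0.949, -0.001], [-0.897, -0.297, 0.327], [-0.31, -0.101, -0.945]]
{'time_s': 0.15, 'joints': array([-1.47541694e+00,  3.13295036e-01,  1.49822581e+00, -3.21729190e-06,
        1.33104834e+00, -2.23401505e-01]), 'dq': array([-0.00108517, -0.00121988, -0.00122443,  0.0013108 ,  0.00183664,
        0.00089336]), 'tau': array([ 1.34092454e-03, -4.12367678e+01, -2.59796691e+01, -1.88087438e-04,
        3.22149106e-03, -1.31831757e-05]), 'eef_pos': array([ 164.50778257, -498.35613412,  230.89391908]), 'ee_rot': array([-4.87365662e-04,  9.87324035e-01,  1.58716767e-01,  2.96738162e-05]), 'force': array([-0.99286505, -0.08766467, -1.00402101]), 'wrist_torque': array([-0.00265577,  0.0080754 , -0.01290766]), 'grip_width': 0.9971691132677541} -18.700000000000003
```

View pics/scene0.png

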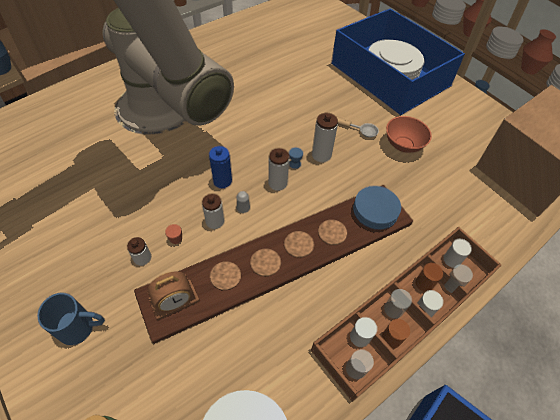

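View pics/top0.png

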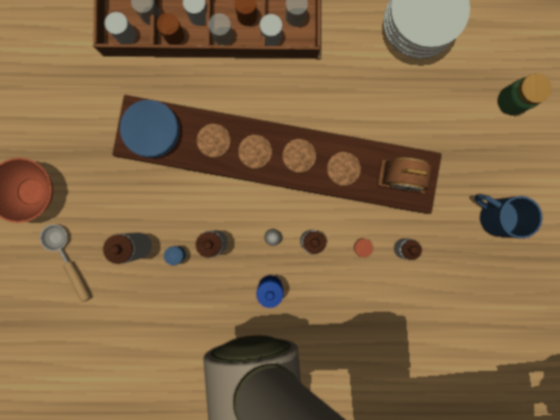

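View pics/wrist0.png

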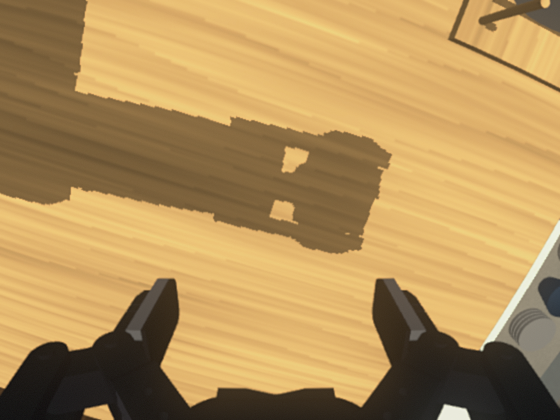

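The top view shows the dark lids at (118,249), (208,244), (314,242) and (410,250), tallest to shortest. The mats are at (214,140), (255,151), (299,156) and (344,169), with the clock to their right at (408,172). Small red, grey and blue distractors stand between the canisters, and the blue canister is at (270,291).

```bash
cat > h.py <<'E'
import numpy as np,cv2
from scipy.spatial.transform import Rotation as Ro
def ray(c,uv,z):
    p=cv2.undistortPoints(np.array([[uv]],float),c["mtx"],c["dist"])[0,0]
    C=-c["R"].T@c["t"]; d=c["R"].T@np.array([p[0],p[1],1]); return C+d*(z-C[2])/d[2]
def proj(c,X):
    return cv2.projectPoints(np.array([X],float),cv2.Rodrigues(c["R"])[0],c["t"],c["mtx"],c["dist"])[0][0,0]
E
python3 - <<'E'
from h import *
for name in ["top","scene"]:
    c=dict(np.load(name+"0.npz")); f=c["frame"]; hsv=cv2.cvtColor(f,cv2.COLOR_RGB2HSV)
    big=cv2.resize(f,None,fx=3,fy=3,interpolation=cv2.INTER_NEAREST)[:,:,::-1]
    if name=="top": cv2.imwrite("pics/topc.png",big[350:850,250:1050+300][:, :800]); cv2.imwrite("pics/topd.png",big[350:850,700:1350])
    else: cv2.imwrite("pics/scc.png",big[300:850,350:1100])
    seeds={"top":dict(T=(118,249),L=(208,244),M=(314,242),S=(410,250)),"scene":dict(T=(326,120),L=(279,155),M=(212,199),S=(137,243))}[name]
    H=dict(T=123,L=101,M=79,S=57)
    dark=((f[:,:,0]<115)&(f[:,:,0]>f[:,:,2]+12)).astype(np.uint8)
    dark=((hsv[:,:,2]<110)&(hsv[:,:,1]>90)).astype(np.uint8)
    n,l,st,ce=cv2.connectedComponentsWithStats(dark)
    for k,(u,v) in seeds.items():
        w=l[v-4:v+5,u-4:u+5]; i=np.bincount(w[w>0]).argmax(); cn=cv2.findContours((l==i).astype(np.uint8),0,cv2.CHAIN_APPROX_NONE)[0][0]
        e=cv2.fitEllipse(cn); print(name,k,st[i],ce[i].round(1),np.round(e[0],1),np.round(e[1],1),ray(c,ce[i],H[k]).round(1),ray(c,e[0],H[k]).round(1))
    cork=((hsv[:,:,2]>115)&(hsv[:,:,1]>50)&(hsv[:,:,0]<25)).astype(np.uint8)
    n,l,st,ce=cv2.connectedComponentsWithStats(cork)
    for i in range(1,n):
        if 300<st[i][4]<1500:
            cn=cv2.findContours((l==i).astype(np.uint8),0,cv2.CHAIN_APPROX_NONE)[0][0]; e=cv2.fitEllipse(cn)
            print(name,"cork",st[i],np.round(e[0],1),np.round(e[1],1),ray(c,e[0],23).round(1))
c=dict(np.load("top0.npz"))
for n,uv,z in [("clock",(408,174),115),("bluecan",(270,287),115),("grey",(273,237),30),("red",(363,248),20),("bluesm",(175,256),30),("saucer",(150,129),50)]: print(n,ray(c,uv,z).round())
E
```

```text
top T [103 234  30  30 689] [117.4 248.8] [117.4 248.8] [28.8 28.8] [433.9 253.4 123. ] [433.9 253.4 123. ]
top L [196 231  26  27 535] [208.2 244.4] [208.2 244.4] [25.1 25.5] [441.  105.9 101. ] [441.  105.9 101. ]
top M [304 231  23  23 419] [314.7 242. ] [314.7 242. ] [21.5 23. ] [445.4 -78.9  79. ] [445.4 -78.9  79. ]
top S [402 239  20  21 320] [411.5 249.6] [411.5 249.6] [18.9 19.9] [ 431.8 -256.9   57. ] [ 431.9 -256.9   57. ]
top cork [108   0  45  45 758] [132.6  19.6] [36.2 50.2] [863.6 265.3  23. ]
top cork [161   0  49  47 911] [185.3  23.6] [35.6 51.4] [857.2 165.   23. ]
top cork [ 214    0   51   47 1182] [242.8  20.6] [44.7 53.3] [864.5  55.5  23. ]
top cork [269   0  46  39 902] [294.8  16.7] [36.7 47.1] [873.3 -43.9  23. ]
top cork [197 124  33  33 826] [212.9 139.9] [31.4 31.8] [634.9 110.1  23. ]
top cork [239 135  32  33 829] [254.4 151. ] [31.5 31.8] [614.5  31.4  23. ]
top cork [283 139  33  33 826] [298.6 155.1] [31.3 31.9] [607.4 -52.5  23. ]
top cork [328 152  32  33 832] [343.3 168.1] [31.4 32. ] [ 583.4 -137.5   23. ]
top cork [ 212  364   48   56 1319] [2
[... 415 characters left out ...]
9] [135.8 244.9] [15.  17.3] [ 432.1 -257.6   57. ] [ 432.  -257.6   57. ]
scene cork [128  37  29  33 347] [140.   50.7] [12.5 41.2] [-244.7   67.5   23. ]
scene cork [ 21  42  85  39 745] [37.8 69.4] [  9.9 133.6] [-368.6 -239.1   23. ]
scene cork [318 220  29  24 551] [332.3 231.4] [23.2 28.3] [633.4 109.2  23. ]
scene cork [284 231  30  26 597] [298.7 243.4] [24.6 29. ] [613.1  30.4  23. ]
scene cork [250 249  31  27 649] [265.3 261.6] [25.9 30. ] [605.9 -53.6  23. ]
scene cork [210 261  31  29 682] [225. 275.] [26.9 30.3] [ 582.1 -138.4   23. ]
clock [ 563. -234.  115.]
bluecan [371.  -1. 115.]
grey [452.  -5.  30.]
red [ 432. -176.   20.]
bluesm [416. 177.  30.]
saucer [649. 222.  50.]
```

```bash
ls -la pics
```

```text
total 1604
drwxr-xr-x 2 agent agent   4096 Dec  7 07:05 .
drwxr-xr-x 3 agent agent   4096 Dec  7 07:05 ..
-rw-r--r-- 1 agent agent 360611 Dec  7 07:05 scc.png
-rw-r--r-- 1 agent agent 391971 Dec  7 07:04 scene0.png
-rw-r--r-- 1 agent agent 223509 Dec  7 07:04 top0.png
-rw-r--r-- 1 agent agent 210772 Dec  7 07:05 topc.png
-rw-r--r-- 1 agent agent 176689 Dec  7 07:05 topd.png
-rw-r--r-- 1 agent agent 254076 Dec  7 07:04 wrist0.png
```

Emit:
move_arm:
  series:
    - [0,0,-0.12,3.2,-1.4,0,1]
    - [0,0,-0.24,6.4,-2.8,0,1]
    - [0,0,-0.36,9.6,-4.2,0,1]
    - [0,0,-0.48,12.8,-5.6,0,1]
    - [0,0,-0.6,16,-7,0,1]
  grip_force: 50

```text
time_s: 0.57
eef_pos: [295.4, -380.4, 230.8]
ee_rot: [-0.001, 0.895, 0.446, 0.0]
force: [-0.7, -0.8, 0.3]
grip_width: 0.999
```

```bash
cat > d.py <<'E'
import sys
from rig import ctrl
from h import *
def go(x,y,z,yaw=90):
    s=ctrl.sense();q=s["ee_rot"];R=Ro.from_quat([q[1],q[2],q[3],q[0]])
    a=np.radians(yaw);T=Ro.from_matrix(np.array([[np.cos(a),np.sin(a),0],[np.sin(a),-np.cos(a),0],[0,0,-1]]).T)
    print("t",round(s["time_s"],2),"p",s["eef_pos"].round(1),"g",round(s["grip_width"],3),"F",s["force"].round(1))
    print("turn",(R.inv()*T).as_rotvec().round(4),"shift cm",(R.inv().apply(np.array([x,y,z])-s["eef_pos"])/10).round(2))
if __name__=="__main__": go(*map(float,sys.argv[1:]))
E
python3 d.py 432 -257 150
```

```text
t 0.57 p [ 295.4 -380.4  230.8] g 0.999 F [-0.7 -0.8  0.3]
turn [-6.000e-04 -1.200e-03 -6.464e-01] shift cm [18.07  3.48  8.1 ]
```

Emit:
move_arm:
  series:
    - [0,0,-0.125,3.6,0.7,0,1]
    - [0,0,-0.25,7.2,1.4,0,1]
    - [0,0,-0.375,10.8,2.1,1,1]
    - [0,0,-0.5,14.4,2.8,3,1]
    - [0,0,-0.624,18,3.5,5,1]

```text
time_s: 0.98
eef_pos: [432.9, -256.5, 180.8]
ee_rot: [0.0, 0.714, 0.7, 0.0]
force: [0.5, -0.1, -0.7]
grip_width: 1.001
```

```bash
python3 d.py 432 -257 120
```

```text
t 0.98 p [ 432.9 -256.5  180.8] g 1.001 F [ 0.5 -0.1 -0.7]
turn [ 0.0009 -0.0002 -0.0208] shift cm [-0.06 -0.09  6.08]
```

Emit:
move_arm:
  series:
    - [0,0,-0.02,-0.1,-0.1,3,1]
    - [0,0,-0.02,-0.1,-0.1,6,1]
    - [0,0,-0.02,-0.1,-0.1,9,1]
    - [0,0,-0.02,-0.1,-0.1,11,1]
    - [0,0,-0.02,-0.1,-0.1,12,1]

```text
time_s: 1.4
eef_pos: [431.0, -256.4, 58.2]
ee_rot: [-0.002, 0.707, 0.707, 0.0]
force: [-0.4, 0.0, 0.3]
grip_width: 0.999
```

```bash
python3 d.py 432 -257 17; python3 -c "
from rig import capture
import cv2
for n in ['wrist','scene']: cv2.imwrite(f'pics/{n}1.png',capture(n)['frame'][:,:,::-1])"
```

```text
t 1.4 p [ 431.  -256.4   58.2] g 0.999 F [-0.4  0.   0.3]
turn [-0.0022 -0.0032 -0.0006] shift cm [-0.08  0.11  4.12]
```

View pics/wrist1.png

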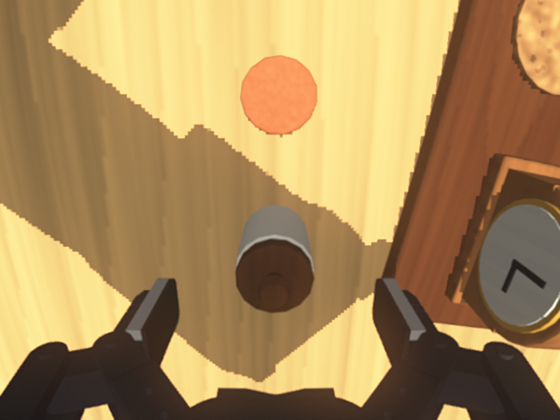

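View pics/scene1.png

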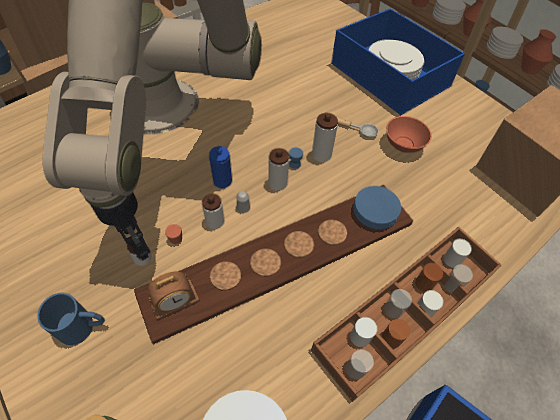

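The wrist view shows the small canister at column 275, centred between the fingers (165 and 385), with the clock clear. I'll go on down.

Emit:
move_arm:
  series:
    - [0,0,0,0,0.1,1.5,1]
    - [0,0,0,-0.1,0.1,3,1]
    - [0,0,0,-0.1,0.1,4,1]
    - [0,0,0,-0.1,0.1,4.2,1]
    - [0,0,0,-0.1,0.1,4.2,0.2]

```text
time_s: 1.92
eef_pos: [432.6, -258.1, 18.1]
ee_rot: [-0.001, 0.707, 0.707, 0.0]
force: [0.3, -0.5, -0.1]
grip_width: 0.885
```

Emit:
move_arm:
  series:
    - [0,0,0,0,0,0,0.2]
    - [0,0,0,0,0,0,0.2]
    - [0,0,0,0,0,0,0.2]
    - [0,0,0,0,0,0,0.2]
    - [0,0,0,0,0,0,0.2]

```text
time_s: 2.33
eef_pos: [432.9, -258.4, 19.2]
ee_rot: [-0.0, 0.707, 0.707, 0.0]
force: [-2.0, 0.9, 7.3]
grip_width: 0.451
```

```bash
python3 d.py 432 -257 16; python3 -c "
from rig import capture
import cv2
for n in ['wrist','scene']: cv2.imwrite(f'pics/{n}2.png',capture(n)['frame'][:,:,::-1])"
```

```text
t 2.33 p [ 432.9 -258.4   19.2] g 0.451 F [-2.   0.9  7.3]
turn [-0.0001 -0.001  -0.0009] shift cm [ 0.14 -0.09  0.32]
```

View pics/wrist2.png

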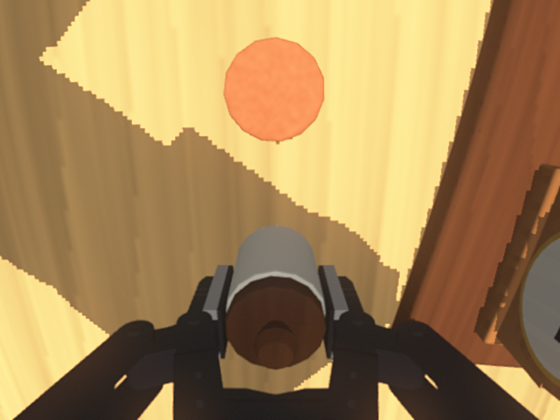

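The fingers have closed on the body. Lifting.

Emit:
move_arm:
  series:
    - [0,0,0,0,0,-0.4,0.2]
    - [0,0,0,0,0,-2,0.2]
    - [0,0,0,0,0,-4.5,0.2]
    - [0,0,0,0,0,-7,0.2]
    - [0,0,0,0,0,-9.5,0.2]

```text
time_s: 2.85
eef_pos: [432.8, -258.3, 115.7]
ee_rot: [-0.0, 0.707, 0.707, 0.0]
force: [0.6, -0.5, -1.4]
grip_width: 0.452
```

```bash
python3 d.py 634 110 150; python3 -c "
from rig import capture
import cv2
for n in ['wrist','scene']: cv2.imwrite(f'pics/{n}3.png',capture(n)['frame'][:,:,::-1])"
```

```text
t 2.85 p [ 432.8 -258.3  115.7] g 0.452 F [ 0.6 -0.5 -1.4]
turn [-0.     -0.001  -0.0009] shift cm [36.86 20.09 -3.39]
```

View pics/scene3.png

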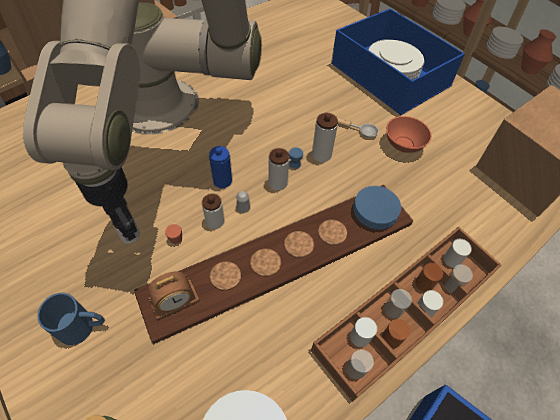

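View pics/wrist3.png

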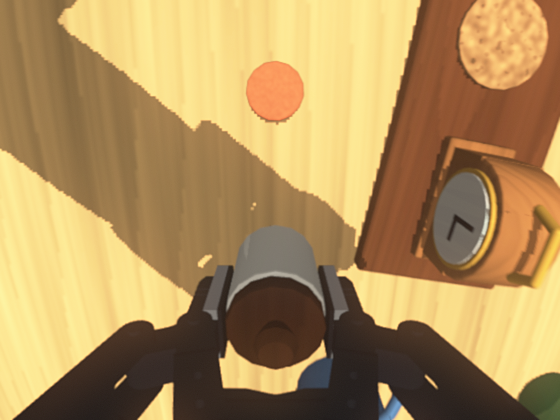

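The small canister is held, and it stays unchanged in the grip in the wrist view. Now to carry it to the far mat.

Emit:
move_arm:
  series:
    - [0,0,0,2,1.2,-3.4,0.2]
    - [0,0,0,5,3,-3.4,0.2]
    - [0,0,0,8.5,5,-3.4,0.2]
    - [0,0,0,12,7,-3.4,0.2]
    - [0,0,0,15.5,9,-3.4,0.2]

```text
time_s: 3.37
eef_pos: [524.6, -102.8, 151.6]
ee_rot: [0.003, 0.708, 0.707, 0.0]
force: [0.2, -0.8, -1.4]
grip_width: 0.453
```

Emit:
move_arm:
  series:
    - [0,0,0,3.5,2,0,0.2]
    - [0,0,0,7,4,0,0.2]
    - [0,0,0,10.5,6,0,0.2]
    - [0,0,0,14,8,0,0.2]
    - [0,0,0,17,9.5,0,0.2]

```text
time_s: 3.78
eef_pos: [620.4, 69.7, 150.5]
ee_rot: [0.003, 0.707, 0.707, 0.0]
force: [0.7, 0.2, -1.1]
grip_width: 0.452
```

```bash
python3 d.py 634 108.6 60
```

```text
t 3.78 p [620.4  69.7 150.5] g 0.452 F [ 0.7  0.2 -1.1]
turn [ 0.0039  0.0036 -0.0004] shift cm [3.93 1.33 9.04]
```

Emit:
move_arm:
  series:
    - [0,0,0,2.5,0.9,1,0.2]
    - [0,0,0,3.9,1.3,3,0.2]
    - [0,0,0,3.9,1.3,5.5,0.2]
    - [0,0,0,3.9,1.3,8,0.2]
    - [0,0,0,3.9,1.3,9,0.2]

```text
time_s: 4.2
eef_pos: [631.6, 108.7, 56.0]
ee_rot: [0.0, 0.707, 0.707, -0.002]
force: [-0.6, -0.9, -2.0]
grip_width: 0.452
```

```bash
python3 d.py 634 108.6 43; python3 -c "
from rig import capture
import cv2
for n in ['wrist','scene']: cv2.imwrite(f'pics/{n}4.png',capture(n)['frame'][:,:,::-1])"
```

```text
t 4.2 p [631.6 108.7  56. ] g 0.452 F [-0.6 -0.9 -2. ]
turn [-0.0027  0.0036  0.0003] shift cm [-0.01  0.24  1.3 ]
```

View pics/scene4.png

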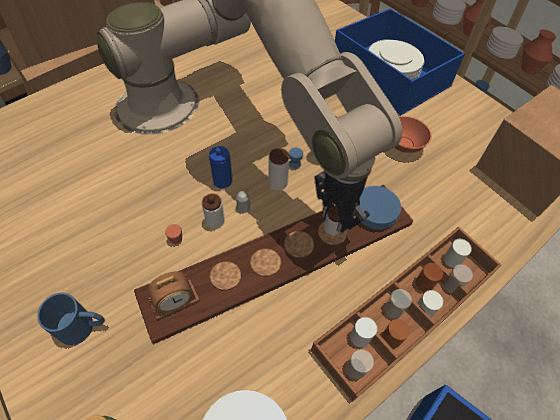

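View pics/wrist4.png

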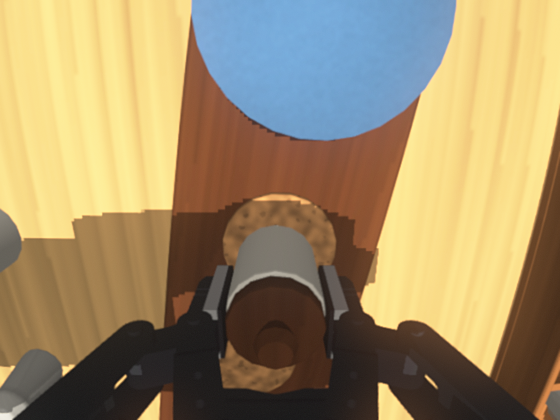

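The small canister is hovering just above its mat, about 2 mm off in x. I'll correct that and lower gently.

Emit:
move_arm:
  series:
    - [0,0,0,0,0.24,0.3,0.2]
    - [0,0,0,0,0.24,0.6,0.2]
    - [0,0,0,0,0.24,0.9,0.2]
    - [0,0,0,0,0.24,1.1,0.2]
    - [0,0,0,0,0.24,1.1,0.2]

```text
time_s: 4.72
eef_pos: [634.9, 108.1, 47.3]
ee_rot: [0.001, 0.707, 0.707, -0.001]
force: [-0.4, -0.8, -1.4]
grip_width: 0.456
```

```bash
python3 d.py 634 108.6 43
```

```text
t 4.72 p [634.9 108.1  47.3] g 0.456 F [-0.4 -0.8 -1.4]
turn [-0.0006  0.0036 -0.0006] shift cm [ 0.05 -0.09  0.43]
```

Emit:
move_arm:
  series:
    - [0,0,0,0,-0.05,0.1,0.2]
    - [0,0,0,0,-0.05,0.2,0.2]
    - [0,0,0,0,-0.05,0.3,0.2]
    - [0,0,0,0,-0.05,0.4,0.2]
    - [0,0,0,0,-0.05,0.4,0.2]

```text
time_s: 5.13
eef_pos: [634.3, 108.1, 43.1]
ee_rot: [0.001, 0.707, 0.707, -0.002]
force: [-0.4, 0.8, 0.1]
grip_width: 0.453
```

```bash
python3 d.py 634 108.6 43
```

```text
t 5.13 p [634.3 108.1  43.1] g 0.453 F [-0.4  0.8  0.1]
turn [-0.0009  0.0035 -0.0006] shift cm [ 0.05 -0.03  0.01]
```

Emit:
move_arm:
  series:
    - [0,0,0,0,0,0.1,0.2]
    - [0,0,0,0,0,0.1,0.2]

```text
time_s: 5.3
eef_pos: [634.4, 108.1, 42.4]
ee_rot: [0.001, 0.707, 0.707, -0.001]
force: [0.2, -1.1, 1.5]
grip_width: 0.454
```

```bash
python3 d.py 634 108.6 43
```

```text
t 5.3 p [634.4 108.1  42.4] g 0.454 F [ 0.2 -1.1  1.5]
turn [-0.0004  0.0036 -0.0006] shift cm [ 0.05 -0.04 -0.06]
```

The force has risen from −1.4 to +1.5 N, so it has touched down. Release.

Emit:
move_arm:
  series:
    - [0,0,0,0,0,0,0.55]
    - [0,0,0,0,0,0,0.7]
    - [0,0,0,0,0,0,0.9]
    - [0,0,0,0,0,0,1]
    - [0,0,0,0,0,0,1]

```text
time_s: 5.72
eef_pos: [634.4, 108.1, 42.3]
ee_rot: [0.001, 0.707, 0.707, -0.001]
force: [0.4, 0.6, -0.0]
grip_width: 0.996
```

Emit:
move_arm:
  series:
    - [0,0,0,0,0,-0.5,1]
    - [0,0,0,0,0,-3,1]
    - [0,0,0,0,0,-6.5,1]
    - [0,0,0,0,0,-10.5,1]
    - [0,0,0,0,0,-13.5,1]

```text
time_s: 6.13
eef_pos: [634.8, 108.6, 181.0]
ee_rot: [0.002, 0.707, 0.707, -0.0]
force: [1.6, 0.0, 0.4]
grip_width: 0.998
```

```bash
python3 d.py 445.4 -79 178; python3 -c "
from rig import capture
import cv2
for n in ['wrist','scene']: cv2.imwrite(f'pics/{n}5.png',capture(n)['frame'][:,:,::-1])"
```

```text
t 6.13 p [634.8 108.6 181. ] g 0.998 F [1.6 0.  0.4]
turn [ 0.0024  0.0036 -0.0005] shift cm [-18.77 -18.93   0.32]
```

View pics/wrist5.png

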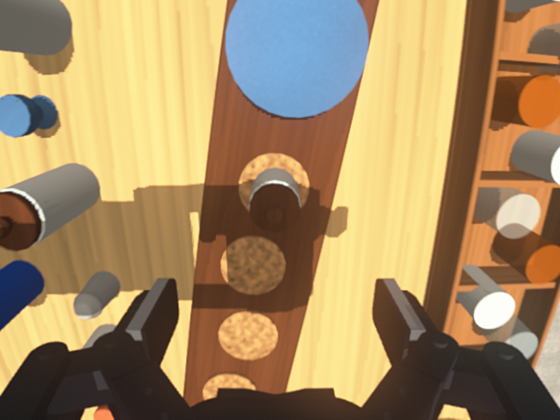

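The small canister stands on its mat at (275,195). Next is the medium one, with a path of (−187.7, −189.3) mm at z 180.

Emit:
move_arm:
  series:
    - [0,0,0,-2.5,-2.5,0,1]
    - [0,0,0,-5.2,-5.2,0,1]
    - [0,0,0,-7.9,-7.9,0,1]
    - [0,0,0,-10.6,-10.6,0,1]
    - [0,0,0,-13.3,-13.3,0,1]

```text
time_s: 6.65
eef_pos: [501.8, -25.1, 182.7]
ee_rot: [0.005, 0.707, 0.707, 0.002]
force: [0.1, -0.9, -0.2]
grip_width: 1.002
```

Emit:
move_arm:
  series:
    - [0,0,0,-2.5,-2.6,0,1]
    - [0,0,0,-4.7,-4.8,0,1]
    - [0,0,0,-5.6,-5.7,0,1]
    - [0,0,0,-5.6,-5.7,2,1]
    - [0,0,0,-5.6,-5.7,4,1]

```text
time_s: 7.07
eef_pos: [445.1, -82.1, 142.6]
ee_rot: [0.006, 0.708, 0.706, 0.003]
force: [0.0, 0.6, -0.3]
grip_width: 0.998
```

```bash
python3 d.py 445.4 -79 41; python3 -c "
from rig import capture
import cv2
for n in ['wrist','scene']: cv2.imwrite(f'pics/{n}6.png',capture(n)['frame'][:,:,::-1])"
```

```text
t 7.07 p [445.1 -82.1 142.6] g 0.998 F [ 0.   0.6 -0.3]
turn [ 0.0124  0.0049 -0.0017] shift cm [ 0.36 -0.1  10.16]
```

View pics/wrist6.png

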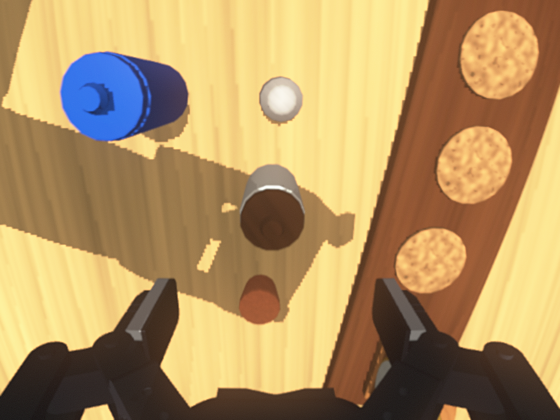

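Emit:
move_arm:
  series:
    - [0.006,0.003,0,0.2,0,1,1]
    - [0.012,0.005,0,0.36,-0.1,4,1]
    - [0.012,0.005,0,0.36,-0.1,7,1]
    - [0.012,0.005,0,0.36,-0.1,9.5,1]
    - [0.012,0.005,0,0.36,-0.1,10.2,1]

```text
time_s: 7.58
eef_pos: [441.9, -76.4, 35.5]
ee_rot: [-0.006, 0.707, 0.707, -0.002]
force: [0.2, 0.6, -0.0]
grip_width: 0.997
```

```bash
python3 d.py 445.4 -79 41
```

```text
t 7.58 p [441.9 -76.4  35.5] g 0.997 F [ 0.2  0.6 -0. ]
turn [-0.011  -0.0056 -0.0002] shift cm [-0.25  0.34 -0.55]
```

Emit:
move_arm:
  series:
    - [-0.011,-0.005,0,-0.25,0.34,-0.5,1]
    - [-0.011,-0.005,0,-0.25,0.34,-0.5,1]
    - [-0.011,-0.005,0,-0.25,0.34,-0.5,1]

```text
time_s: 7.83
eef_pos: [446.5, -79.4, 42.1]
ee_rot: [0.001, 0.707, 0.707, 0.001]
force: [0.9, -0.1, 0.5]
grip_width: 1.0
```

```bash
python3 d.py 445.4 -79 41;python3 d.py 445.4 -79 41
```

```text
t 7.83 p [446.5 -79.4  42.1] g 1.0 F [ 0.9 -0.1  0.5]
turn [0.0028 0.0008 0.    ] shift cm [ 0.04 -0.11  0.11]
t 7.83 p [446.5 -79.4  42.1] g 1.0 F [ 0.9 -0.1  0.5]
turn [0.0028 0.0008 0.    ] shift cm [ 0.04 -0.11  0.11]
```

Well placed. Grip.

Emit:
move_arm:
  series:
    - [0,0,0,0.04,-0.1,0,0.2]
    - [0,0,0,0.04,-0.1,0,0.2]
    - [0,0,0,0.04,-0.1,0,0.2]
    - [0,0,0,0.04,-0.1,0,0.2]
    - [0,0,0,0.04,-0.1,0,0.2]

```text
time_s: 8.25
eef_pos: [445.6, -79.1, 42.8]
ee_rot: [0.002, 0.707, 0.707, 0.001]
force: [-3.4, 0.6, 7.4]
grip_width: 0.5
```

```bash
python3 d.py 445.4 -79 41
```

```text
t 8.25 p [445.6 -79.1  42.8] g 0.5 F [-3.4  0.6  7.4]
turn [0.0032 0.0011 0.0002] shift cm [ 0.01 -0.02  0.18]
```

Emit:
move_arm:
  series:
    - [0,0,0,0,0,-0.4,0.2]
    - [0,0,0,0,0,-2,0.2]
    - [0,0,0,0,0,-5,0.2]
    - [0,0,0,0,0,-8,0.2]
    - [0,0,0,0,0,-11,0.2]

```text
time_s: 8.67
eef_pos: [444.9, -78.8, 154.2]
ee_rot: [0.001, 0.707, 0.707, 0.001]
force: [0.4, -0.8, -1.9]
grip_width: 0.496
```

```bash
python3 d.py 613.8 30.9 165; python3 -c "
from rig import capture
import cv2
for n in ['wrist','scene']: cv2.imwrite(f'pics/{n}7.png',capture(n)['frame'][:,:,::-1])"
```

```text
t 8.67 p [444.9 -78.8 154.2] g 0.496 F [ 0.4 -0.8 -1.9]
turn [0.0027 0.0008 0.0001] shift cm [10.96 16.9  -1.04]
```

View pics/wrist7.png

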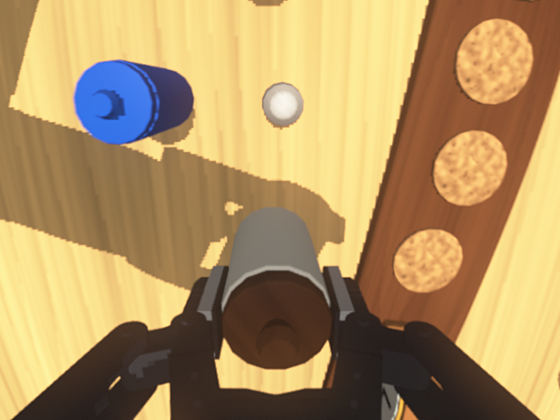

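The medium canister is gripped upright and centred at column 276. Carrying it.

Emit:
move_arm:
  series:
    - [0,0,0,1,1.5,-0.5,0.2]
    - [0,0,0,2.8,4.3,-1,0.2]
    - [0,0,0,4.8,7.4,-1,0.2]
    - [0,0,0,6.8,10.5,-1,0.2]
    - [0,0,0,8.6,13.3,-1,0.2]

```text
time_s: 9.18
eef_pos: [581.0, 7.8, 167.1]
ee_rot: [0.005, 0.707, 0.707, 0.002]
force: [0.6, -0.7, -0.7]
grip_width: 0.495
```

Emit:
move_arm:
  series:
    - [0,0,0,1.5,2.2,0,0.2]
    - [0,0,0,2.3,3.5,0,0.2]
    - [0,0,0,2.3,3.5,3,0.2]
    - [0,0,0,2.3,3.5,6,0.2]
    - [0,0,0,2.3,3.5,8,0.2]

```text
time_s: 9.6
eef_pos: [615.3, 31.0, 83.4]
ee_rot: [0.003, 0.707, 0.707, 0.0]
force: [-0.5, -0.5, -2.2]
grip_width: 0.501
```

```bash
python3 d.py 613.8 30.9 74
```

```text
t 9.6 p [615.3  31.   83.4] g 0.501 F [-0.5 -0.5 -2.2]
turn [0.005  0.0036 0.0009] shift cm [-0.01 -0.16  0.94]
```

Emit:
move_arm:
  series:
    - [0.004,0.003,0,0,-0.1,0.5,0.2]
    - [0.004,0.003,0,0,-0.1,1,0.2]
    - [0.004,0.003,0,0,-0.1,1.2,0.2]
    - [0.004,0.003,0,0,-0.1,1.4,0.2]
    - [0.004,0.003,0,0,-0.1,1.4,0.2]

```text
time_s: 10.02
eef_pos: [614.9, 30.8, 70.3]
ee_rot: [0.001, 0.707, 0.707, 0.001]
force: [0.1, -0.9, -1.6]
grip_width: 0.496
```

```bash
python3 d.py 613.8 30.9 66; python3 -c "
from rig import capture
import cv2
for n in ['wrist','scene']: cv2.imwrite(f'pics/{n}8.png',capture(n)['frame'][:,:,::-1])"
```

```text
t 10.02 p [614.9  30.8  70.3] g 0.496 F [ 0.1 -0.9 -1.6]
turn [0.0026 0.0008 0.0008] shift cm [ 0.01 -0.11  0.43]
```

View pics/wrist8.png

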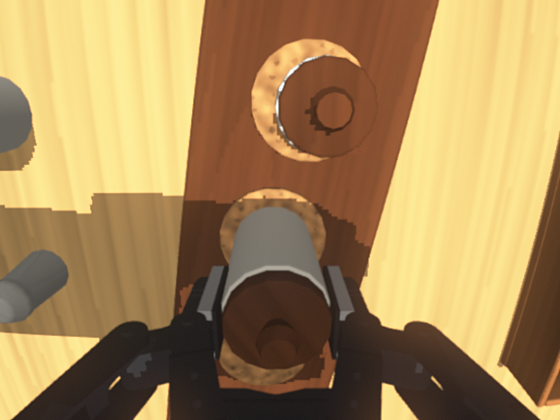

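The medium canister is centred over its mat, and the small one stands on the next mat. Lowering.

Emit:
move_arm:
  series:
    - [0,0,0,0,-0.1,0.1,0.2]
    - [0,0,0,0,-0.1,0.2,0.2]
    - [0,0,0,0,-0.1,0.3,0.2]
    - [0,0,0,0,-0.1,0.4,0.2]
    - [0,0,0,0,-0.1,0.4,0.2]

```text
time_s: 10.53
eef_pos: [613.8, 30.9, 66.2]
ee_rot: [0.001, 0.707, 0.707, 0.001]
force: [-0.1, -0.2, -1.7]
grip_width: 0.496
```

```bash
python3 d.py 613.8 30.9 66
```

```text
t 10.53 p [613.8  30.9  66.2] g 0.496 F [-0.1 -0.2 -1.7]
turn [0.0023 0.0008 0.0008] shift cm [0.   0.   0.02]
```

Emit:
move_arm:
  series:
    - [0,0,0,0,0,0.05,0.2]
    - [0,0,0,0,0,0.1,0.2]
    - [0,0,0,0,0,0.1,0.2]

```text
time_s: 10.78
eef_pos: [613.8, 30.8, 65.9]
ee_rot: [0.001, 0.707, 0.707, 0.001]
force: [-2.4, 0.2, 5.2]
grip_width: 0.498
```

```bash
python3 d.py 613.8 30.9 66
```

```text
t 10.78 p [613.8  30.8  65.9] g 0.498 F [-2.4  0.2  5.2]
turn [0.0026 0.0009 0.0009] shift cm [ 0.01 -0.   -0.01]
```

Contact at 5 N. Release, then retreat.

Emit:
move_arm:
  series:
    - [0,0,0,0,0,0,0.6]
    - [0,0,0,0,0,0,0.75]
    - [0,0,0,0,0,0,0.9]
    - [0,0,0,0,0,0,1]
    - [0,0,0,0,0,0,1]

```text
time_s: 11.2
eef_pos: [613.8, 30.9, 65.9]
ee_rot: [0.001, 0.707, 0.707, 0.001]
force: [-0.1, -0.5, 0.3]
grip_width: 1.002
```

Emit:
move_arm:
  series:
    - [0,0,0,0,0,-0.5,1]
    - [0,0,0,0,0,-3,1]
    - [0,0,0,0,0,-6,1]
    - [0,0,0,0,0,-9.5,1]
    - [0,0,0,0,0,-12,1]

```text
time_s: 11.62
eef_pos: [613.9, 30.9, 189.2]
ee_rot: [0.002, 0.707, 0.707, 0.001]
force: [0.7, 0.4, -0.3]
grip_width: 0.995
```

```bash
python3 d.py 441.3 105.3 186; python3 -c "
from rig import capture
import cv2
for n in ['wrist','scene']: cv2.imwrite(f'pics/{n}9.png',capture(n)['frame'][:,:,::-1])"
```

```text
t 11.62 p [613.9  30.9 189.2] g 0.995 F [ 0.7  0.4 -0.3]
turn [0.0054 0.0013 0.001 ] shift cm [  7.45 -17.26   0.22]
```

View pics/wrist9.png

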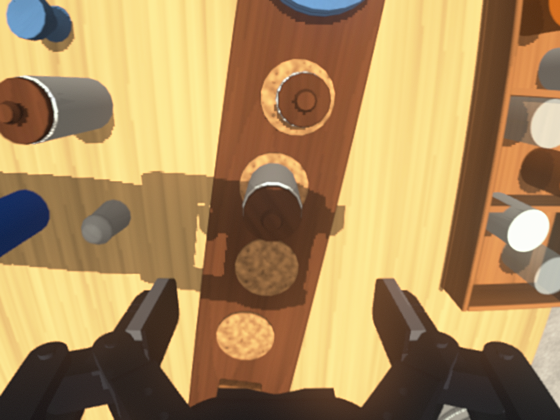

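The small and medium canisters stand on the two far mats. Next is the large one.

Emit:
move_arm:
  series:
    - [0,0,0,1,-2.4,0,1]
    - [0,0,0,2.6,-6,0,1]
    - [0,0,0,4.2,-9.6,0,1]
    - [0,0,0,5.8,-13.2,0,1]
    - [0,0,0,7,-16.2,0,1]

```text
time_s: 12.13
eef_pos: [450.5, 101.5, 188.6]
ee_rot: [0.004, 0.707, 0.708, 0.003]
force: [0.1, -0.2, 1.6]
grip_width: 0.999
```

Emit:
move_arm:
  series:
    - [0,0,0,0.5,-1.1,0,1]
    - [0,0,0,0.5,-1.1,0,1]
    - [0,0,0,0.5,-1.1,1,1]
    - [0,0,0,0.5,-1.1,1,1]

```text
time_s: 12.47
eef_pos: [439.6, 106.3, 177.3]
ee_rot: [0.004, 0.707, 0.708, 0.002]
force: [-0.6, 0.4, -0.6]
grip_width: 1.0
```

```bash
python3 d.py 441.3 105.3 64; python3 -c "
from rig import capture
import cv2
for n in ['wrist','scene']: cv2.imwrite(f'pics/{n}10.png',capture(n)['frame'][:,:,::-1])"
```

```text
t 12.47 p [439.6 106.3 177.3] g 1.0 F [-0.6  0.4 -0.6]
turn [0.0084 0.002  0.0013] shift cm [-0.07  0.08 11.33]
```

View pics/wrist10.png

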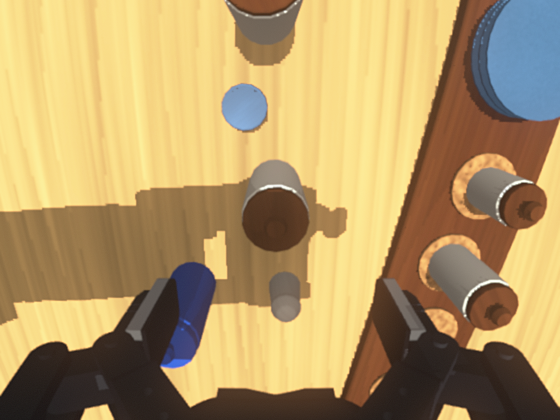

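Emit:
move_arm:
  series:
    - [0.003,0,0,0,0.1,1,1]
    - [0.006,0.001,0,-0.1,0.15,4,1]
    - [0.006,0.001,0,-0.1,0.15,7,1]
    - [0.006,0.001,0,-0.1,0.15,10,1]
    - [0.006,0.001,0,-0.1,0.15,11,1]

```text
time_s: 12.98
eef_pos: [441.0, 104.7, 64.3]
ee_rot: [-0.001, 0.707, 0.707, -0.001]
force: [-0.5, 0.1, 0.2]
grip_width: 1.001
```

Emit:
move_arm:
  series:
    - [0,0,0,0,0,0,1]
    - [0,0,0,0,0,0,1]

```text
time_s: 13.15
eef_pos: [440.7, 104.5, 63.4]
ee_rot: [-0.001, 0.707, 0.707, -0.002]
force: [-0.0, 0.6, 0.4]
grip_width: 1.003
```

```bash
python3 d.py 441.3 105.3 64
```

```text
t 13.15 p [440.7 104.5  63.4] g 1.003 F [-0.   0.6  0.4]
turn [-0.0048  0.0008 -0.    ] shift cm [ 0.08  0.06 -0.06]
```

Emit:
move_arm:
  series:
    - [-0.004,0,0,0.08,0.06,0,0.3]
    - [-0.004,0,0,0.08,0.06,0,0.3]
    - [-0.004,0,0,0.08,0.06,0,0.3]
    - [-0.004,0,0,0.08,0.06,0,0.3]
    - [-0.004,0,0,0.08,0.06,0,0.3]

```text
time_s: 13.57
eef_pos: [441.7, 105.3, 64.5]
ee_rot: [0.001, 0.707, 0.707, -0.0]
force: [-2.8, 0.0, 6.7]
grip_width: 0.544
```

```bash
python3 d.py 441.3 105.3 64
```

```text
t 13.57 p [441.7 105.3  64.5] g 0.544 F [-2.8  0.   6.7]
turn [0.0007 0.0009 0.0001] shift cm [-0.   -0.04  0.05]
```

Emit:
move_arm:
  series:
    - [0,0,0,0,0,-0.4,0.3]
    - [0,0,0,0,0,-2,0.3]
    - [0,0,0,0,0,-5,0.3]
    - [0,0,0,0,0,-8,0.3]
    - [0,0,0,0,0,-11,0.3]

```text
time_s: 13.98
eef_pos: [441.2, 105.4, 176.1]
ee_rot: [0.0, 0.707, 0.707, -0.0]
force: [0.3, -0.4, -3.8]
grip_width: 0.548
```

```bash
python3 d.py 606.6 -53 195; python3 -c "
from rig import capture
import cv2
for n in ['wrist','scene']: cv2.imwrite(f'pics/{n}11.png',capture(n)['frame'][:,:,::-1])"
```

```text
t 13.98 p [441.2 105.4 176.1] g 0.548 F [ 0.3 -0.4 -3.8]
turn [0.0005 0.0009 0.0002] shift cm [-15.85  16.54  -1.87]
```

View pics/wrist11.png

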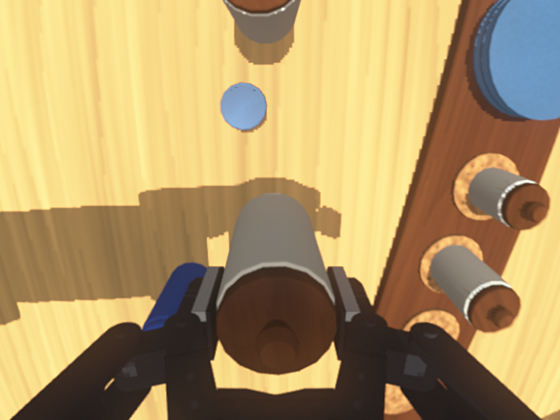

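The large canister is held. I'll raise it clear of the medium one's knob and carry it.

Emit:
move_arm:
  series:
    - [0,0,0,0,0,-2,0.3]
    - [0,0,0,-1.5,1.5,-3,0.3]
    - [0,0,0,-4,4,-3,0.3]
    - [0,0,0,-6.5,6.7,-3,0.3]
    - [0,0,0,-9,9.4,-3,0.3]

```text
time_s: 14.5
eef_pos: [537.9, 14.5, 209.2]
ee_rot: [0.003, 0.707, 0.707, 0.003]
force: [0.3, 0.5, -3.9]
grip_width: 0.544
```

Emit:
move_arm:
  series:
    - [0,0,0,-2.5,2.6,0,0.3]
    - [0,0,0,-5,5.2,0,0.3]
    - [0,0,0,-6.6,6.9,0,0.3]
    - [0,0,0,-6.6,6.9,0,0.3]
    - [0,0,0,-6.6,6.9,2,0.3]

```text
time_s: 14.92
eef_pos: [608.6, -52.7, 191.3]
ee_rot: [0.005, 0.707, 0.707, 0.004]
force: [-0.2, -0.4, -2.2]
grip_width: 0.546
```

```bash
python3 d.py 606.6 -53 97; python3 -c "
from rig import capture
import cv2
for n in ['wrist','scene']: cv2.imwrite(f'pics/{n}12.png',capture(n)['frame'][:,:,::-1])"
```

```text
t 14.92 p [608.6 -52.7 191.3] g 0.546 F [-0.2 -0.4 -2.2]
turn [ 0.013   0.0021 -0.0006] shift cm [-0.01 -0.33  9.43]
```

View pics/scene12.png

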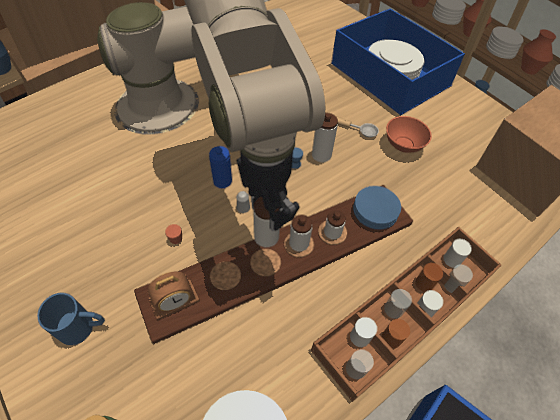

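The scene view shows the large canister held above mat 2 and the other two standing. Descending to z 97; contact is expected near 87.5.

Emit:
move_arm:
  series:
    - [0.005,0,0,0,-0.1,1.5,0.3]
    - [0.01,0.002,0,0,-0.2,4,0.3]
    - [0.01,0.002,0,0,-0.2,6.5,0.3]
    - [0.01,0.002,0,0,-0.2,8.5,0.3]
    - [0.01,0.002,0,0,-0.2,9,0.3]

```text
time_s: 15.43
eef_pos: [601.6, -50.0, 92.9]
ee_rot: [-0.007, 0.707, 0.707, -0.003]
force: [-0.6, 0.4, -2.5]
grip_width: 0.544
```

Emit:
move_arm:
  series:
    - [0,0,0,0,0,0,0.3]
    - [0,0,0,0,0,0,0.3]
    - [0,0,0,0,0,0,0.3]

```text
time_s: 15.68
eef_pos: [602.2, -50.0, 94.4]
ee_rot: [-0.006, 0.707, 0.708, -0.003]
force: [-0.4, 0.7, -2.9]
grip_width: 0.549
```

```bash
python3 d.py 606.6 -53 88; python3 -c "
from rig import capture
import cv2
for n in ['wrist','scene']: cv2.imwrite(f'pics/{n}13.png',capture(n)['frame'][:,:,::-1])"
```

```text
t 15.68 p [602.2 -50.   94.4] g 0.549 F [-0.4  0.7 -2.9]
turn [-0.0122 -0.0043  0.0013] shift cm [-0.3   0.45  0.63]
```

View pics/wrist13.png

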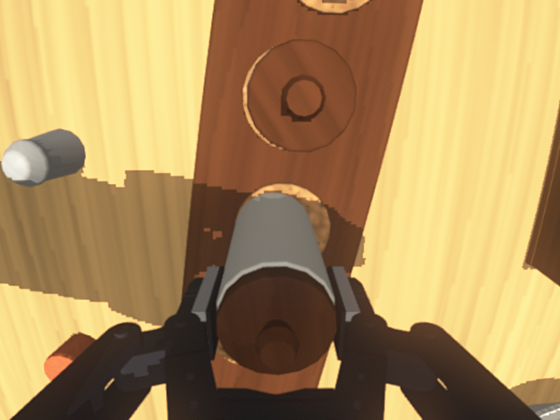

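Emit:
move_arm:
  series:
    - [-0.006,-0.002,0,-0.15,0.2,0,0.3]
    - [-0.012,-0.004,0,-0.3,0.45,0.1,0.3]
    - [-0.012,-0.004,0,-0.3,0.45,0.2,0.3]
    - [-0.012,-0.004,0,-0.3,0.45,0.2,0.3]
    - [-0.012,-0.004,0,-0.3,0.45,0.2,0.3]

```text
time_s: 16.2
eef_pos: [606.6, -53.1, 92.1]
ee_rot: [-0.0, 0.707, 0.708, 0.0]
force: [0.0, -0.0, -2.1]
grip_width: 0.543
```

```bash
python3 d.py 606.6 -53 88
```

```text
t 16.2 p [606.6 -53.1  92.1] g 0.543 F [ 0.  -0.  -2.1]
turn [-0.0003 -0.0004  0.0011] shift cm [ 0.01 -0.    0.41]
```

Emit:
move_arm:
  series:
    - [0,0,0,0,0,0.1,0.3]
    - [0,0,0,0,0,0.2,0.3]
    - [0,0,0,0,0,0.3,0.3]
    - [0,0,0,0,0,0.4,0.3]
    - [0,0,0,0,0,0.4,0.3]

```text
time_s: 16.62
eef_pos: [606.5, -53.0, 87.8]
ee_rot: [-0.0, 0.707, 0.708, -0.0]
force: [-0.0, 1.2, -3.1]
grip_width: 0.547
```

```bash
python3 d.py 606.6 -53 88
```

```text
t 16.62 p [606.5 -53.   87.8] g 0.547 F [-0.   1.2 -3.1]
turn [-0.0008 -0.0005  0.0012] shift cm [-0.    0.01 -0.02]
```

Emit:
move_arm:
  series:
    - [0,0,0,0,0,0.05,0.3]
    - [0,0,0,0,0,0.08,0.3]
    - [0,0,0,0,0,0.08,0.3]

```text
time_s: 16.87
eef_pos: [606.6, -53.0, 87.6]
ee_rot: [-0.0, 0.707, 0.708, -0.0]
force: [-1.9, 0.4, 2.8]
grip_width: 0.546
```

```bash
python3 d.py 606.6 -53 88
```

```text
t 16.87 p [606.6 -53.   87.6] g 0.546 F [-1.9  0.4  2.8]
turn [-0.0003 -0.0003  0.0012] shift cm [ 0.   -0.   -0.04]
```

Contact. Release and rise.

Emit:
move_arm:
  series:
    - [0,0,0,0,0,0,0.65]
    - [0,0,0,0,0,0,0.8]
    - [0,0,0,0,0,0,0.9]
    - [0,0,0,0,0,0,1]
    - [0,0,0,0,0,0,1]

```text
time_s: 17.28
eef_pos: [606.7, -53.1, 87.5]
ee_rot: [-0.0, 0.707, 0.708, 0.0]
force: [-0.6, -0.0, 0.6]
grip_width: 0.998
```

Emit:
move_arm:
  series:
    - [0,0,0,0,0,-0.5,1]
    - [0,0,0,0,0,-3,1]
    - [0,0,0,0,0,-6,1]
    - [0,0,0,0,0,-9,1]
    - [0,0,0,0,0,-12,1]

```text
time_s: 17.7
eef_pos: [606.5, -53.0, 209.4]
ee_rot: [-0.0, 0.707, 0.708, 0.0]
force: [0.1, 0.7, -0.0]
grip_width: 1.0
```

```bash
python3 d.py 434 253.4 206; python3 -c "
from rig import capture
import cv2
for n in ['wrist','scene']: cv2.imwrite(f'pics/{n}14.png',capture(n)['frame'][:,:,::-1])"
```

```text
t 17.7 p [606.5 -53.  209.4] g 1.0 F [ 0.1  0.7 -0. ]
turn [ 0.     -0.0002  0.0012] shift cm [ 30.66 -17.21   0.35]
```

View pics/wrist14.png

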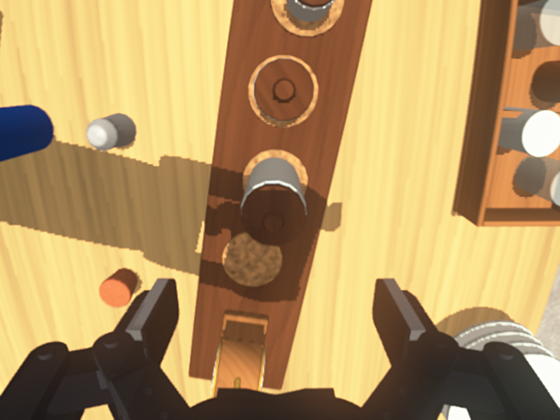

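The large canister stands on mat 2. Next is the tallest.

Emit:
move_arm:
  series:
    - [0,0,0,2,-1.2,0,1]
    - [0,0,0,5.2,-3,0,1]
    - [0,0,0,8.6,-4.9,0,1]
    - [0,0,0,12,-6.8,0,1]
    - [0,0,0,15.4,-8.7,0,1]

```text
time_s: 18.22
eef_pos: [519.9, 101.6, 211.8]
ee_rot: [0.004, 0.707, 0.707, 0.002]
force: [0.5, 0.0, 0.6]
grip_width: 1.002
```

Emit:
move_arm:
  series:
    - [0,0,0,3.4,-1.9,0,1]
    - [0,0,0,6.8,-3.8,0,1]
    - [0,0,0,10.2,-5.7,0,1]
    - [0,0,0,13,-7.3,0,1]
    - [0,0,0,15,-8.4,0,1]

```text
time_s: 18.63
eef_pos: [433.8, 253.6, 210.5]
ee_rot: [0.004, 0.706, 0.708, 0.002]
force: [-0.1, -0.4, 0.5]
grip_width: 1.001
```

Emit:
move_arm:
  series:
    - [0,0,0,0,0,0,1]
    - [0,0,0,0,0,0,1]

```text
time_s: 18.8
eef_pos: [433.2, 254.3, 210.3]
ee_rot: [0.004, 0.705, 0.709, 0.002]
force: [1.0, 0.1, 0.2]
grip_width: 0.998
```

```bash
python3 d.py 434 253.4 84; python3 -c "
from rig import capture
import cv2
for n in ['wrist','scene','top']:
    c=capture(n); cv2.imwrite(f'pics/{n}15.png',c['frame'][:,:,::-1])
    import numpy as np; np.savez(n+'15.npz',**c)"
```

```text
t 18.8 p [433.2 254.3 210.3] g 0.998 F [1.  0.1 0.2]
turn [0.0076 0.0024 0.0048] shift cm [-6.000e-02 -1.000e-02  1.263e+01]
```

View pics/wrist15.png

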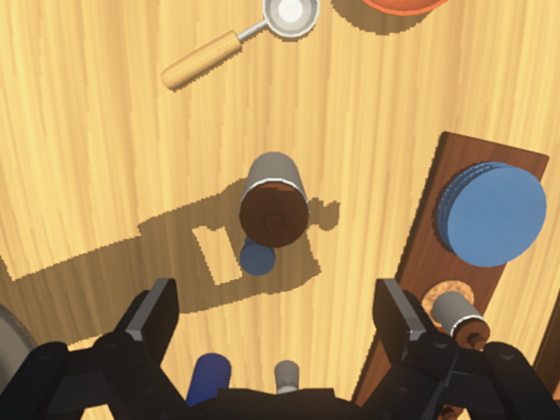

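View pics/scene15.png

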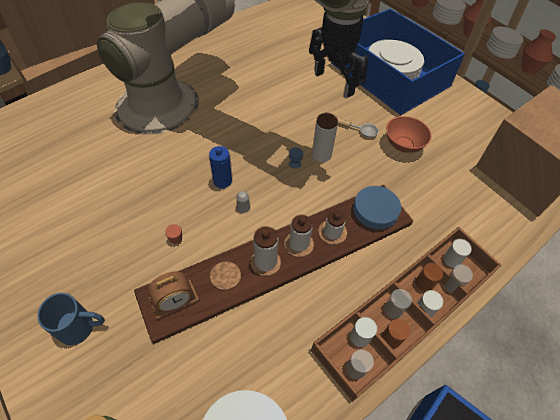

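All three stand upright on their mats in the scene view, and the tallest is centred at column 274 in the wrist view. I'll check the placements numerically, then descend.

```bash
cat > chk.py <<'E'
from h import *
import sys
mats=dict(S=(634.1,109.6),M=(613.8,30.9),L=(606.7,-53),T=(582.8,-138))
H=dict(T=146,L=124,M=102,S=80)
for name in ["top","scene"]:
    c=dict(np.load(name+sys.argv[1]+".npz")); hsv=cv2.cvtColor(c["frame"],cv2.COLOR_RGB2HSV); f=c["frame"].astype(int)
    for k in sys.argv[2]:
        # lid centroid, seeded at expected projected position
        X=(*mats[k],H[k]); u=proj(c,X); e=proj(c,(mats[k][0],mats[k][1],H[k]-14))
        x0,y0=int(u[0])-18,int(u[1])-18; p=c["frame"][y0:y0+36,x0:x0+36]
        cv2.imwrite(f"pics/chk_{name}_{k}.png",cv2.resize(p,None,fx=8,fy=8,interpolation=0)[:,:,::-1])
        print(name,k,u.round(1),(u-[x0,y0]).round(1))
E
python3 chk.py 15 SML; python3 -c "
import cv2,numpy as np
print(1)
r=[np.hstack([cv2.resize(cv2.imread(f'pics/chk_{n}_{k}.png'),(260,260)) for k in 'SML']) for n in ('top','scene')]
cv2.imwrite('pics/chk15.png',np.vstack(r))"
```

```text
top S [209.  134.7] [18.  18.7]
top M [252.8 144.4] [18.8 18.4]
top L [302.2 146.9] [18.2 18.9]
scene S [336.5 217.1] [18.5 18.1]
scene M [301.9 223.5] [18.9 18.5]
scene L [265.8 236.7] [18.8 18.7]
1
```

View pics/chk15.png

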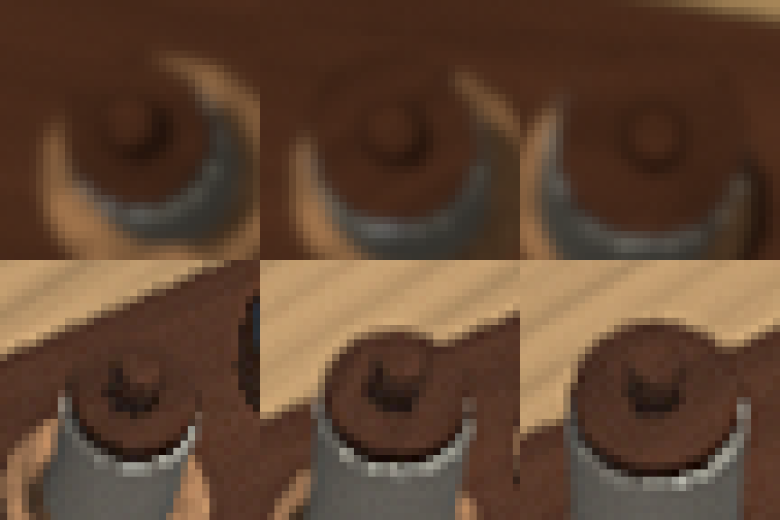

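Emit:
move_arm:
  series:
    - [0,0,0,0,0,1.5,1]
    - [0,0,0,0,0,4.5,1]
    - [0,0,0,0,0,8,1]
    - [0,0,0,0,0,10.5,1]
    - [0,0,0,0,0,11.5,1]

```text
time_s: 19.37
eef_pos: [434.4, 250.9, 92.1]
ee_rot: [0.002, 0.707, 0.707, -0.0]
force: [-0.0, -0.2, 0.6]
grip_width: 0.999
```

Emit:
move_arm:
  series:
    - [0,0,0,0,0,0.5,1]
    - [0,0,0,0,0,0.8,1]
    - [0,0,0,0,0,0.8,1]

```text
time_s: 19.62
eef_pos: [435.0, 250.7, 84.6]
ee_rot: [0.003, 0.708, 0.707, -0.0]
force: [0.1, -0.1, -0.0]
grip_width: 0.996
```

```bash
python3 d.py 434 253.4 84
```

```text
t 19.62 p [435.  250.7  84.6] g 0.996 F [ 0.1 -0.1 -0. ]
turn [ 0.0036  0.0039 -0.0012] shift cm [ 0.27 -0.1   0.06]
```

The knobs lie within about 1 px of where each mat centre predicts. Correcting the tallest by 2.7 mm, then gripping.

Emit:
move_arm:
  series:
    - [0.003,0.003,0,0.27,-0.1,0,1]
    - [0.003,0.003,0,0.27,-0.1,0,1]
    - [0.003,0.003,0,0.27,-0.1,0,0.4]
    - [0.003,0.003,0,0.27,-0.1,0,0.4]
    - [0.003,0.003,0,0.27,-0.1,0,0.4]

```text
time_s: 20.03
eef_pos: [434.1, 253.4, 84.9]
ee_rot: [0.001, 0.707, 0.707, 0.0]
force: [1.6, 0.1, 4.2]
grip_width: 0.605
```

Emit:
move_arm:
  series:
    - [0,0,0,0,0,0,0.4]
    - [0,0,0,0,0,0,0.4]
    - [0,0,0,0,0,0,0.4]

```text
time_s: 20.28
eef_pos: [434.1, 253.5, 85.3]
ee_rot: [0.001, 0.707, 0.707, 0.0]
force: [-1.9, 0.4, 5.7]
grip_width: 0.585
```

```bash
python3 d.py 434 253.4 84
```

```text
t 20.28 p [434.1 253.5  85.3] g 0.585 F [-1.9  0.4  5.7]
turn [ 0.0013  0.0006 -0.001 ] shift cm [-0.01 -0.01  0.13]
```

```bash
python3 d.py 434 253.4 84
```

```text
t 20.28 p [434.1 253.5  85.3] g 0.585 F [-1.9  0.4  5.7]
turn [ 0.0013  0.0006 -0.001 ] shift cm [-0.01 -0.01  0.13]
```

Emit:
move_arm:
  series:
    - [0,0,0,0,0,-0.4,0.4]
    - [0,0,0,0,0,-2,0.4]
    - [0,0,0,0,0,-5,0.4]
    - [0,0,0,0,0,-8,0.4]
    - [0,0,0,0,0,-11,0.4]

```text
time_s: 20.7
eef_pos: [433.5, 253.4, 196.2]
ee_rot: [0.0, 0.707, 0.707, -0.0]
force: [1.4, -0.3, -3.2]
grip_width: 0.586
```

```bash
python3 d.py 582.8 -138 225; python3 -c "
from rig import capture
import cv2
for n in ['wrist','scene']: cv2.imwrite(f'pics/{n}16.png',capture(n)['frame'][:,:,::-1])"
```

```text
t 20.7 p [433.5 253.4 196.2] g 0.586 F [ 1.4 -0.3 -3.2]
turn [ 0.     0.001 -0.001] shift cm [-39.13  14.97  -2.84]
```

View pics/wrist16.png

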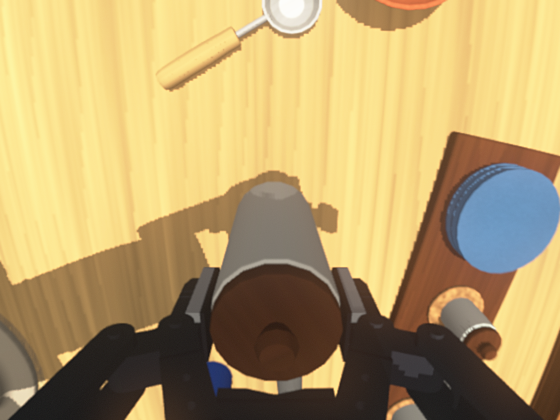

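The tallest is held straight. I'll carry it along x≈490, clear of the large canister, then move out to the mat.

Emit:
move_arm:
  series:
    - [0,0,0,0,0,-2,0.4]
    - [0,0,0,-2,0.8,-3.5,0.4]
    - [0,0,0,-5,2,-3.5,0.4]
    - [0,0,0,-8.3,3.5,-3.5,0.4]
    - [0,0,0,-11.6,5,-3.5,0.4]

```text
time_s: 21.22
eef_pos: [485.1, 136.8, 233.9]
ee_rot: [0.002, 0.707, 0.707, 0.003]
force: [-0.4, 0.7, -2.6]
grip_width: 0.586
```

Emit:
move_arm:
  series:
    - [0,0,0,-3.3,0.6,0,0.4]
    - [0,0,0,-6.6,0.6,0,0.4]
    - [0,0,0,-9.9,0.6,0,0.4]
    - [0,0,0,-13.2,0.6,0,0.4]
    - [0,0,0,-16.5,0.6,0,0.4]

```text
time_s: 21.63
eef_pos: [490.5, -29.7, 232.4]
ee_rot: [0.001, 0.707, 0.707, 0.003]
force: [0.4, -0.3, -2.7]
grip_width: 0.588
```

Emit:
move_arm:
  series:
    - [0,0,0,-3.3,0,0,0.4]
    - [0,0,0,-6.6,0,0,0.4]
    - [0,0,0,-9,0,0,0.4]
    - [0,0,0,-10.5,1,0,0.4]
    - [0,0,0,-10.8,2.5,0,0.4]

```text
time_s: 22.05
eef_pos: [514.7, -140.3, 231.1]
ee_rot: [0.0, 0.708, 0.706, 0.002]
force: [-0.2, 0.3, -2.7]
grip_width: 0.595
```

```bash
python3 d.py 582.8 -138 225
```

```text
t 22.05 p [ 514.7 -140.3  231.1] g 0.595 F [-0.2  0.3 -2.7]
turn [ 0.0036 -0.0025 -0.0033] shift cm [0.25 6.8  0.63]
```

Emit:
move_arm:
  series:
    - [0,0,0,0.2,2.5,0,0.4]
    - [0,0,0,0.25,5,0,0.4]
    - [0,0,0,0.25,6.6,0,0.4]
    - [0,0,0,0.25,6.8,0,0.4]
    - [0,0,0,0.25,6.8,2,0.4]

```text
time_s: 22.47
eef_pos: [584.3, -138.3, 212.7]
ee_rot: [0.002, 0.708, 0.706, 0.003]
force: [0.8, -0.1, -3.0]
grip_width: 0.59
```

Emit:
move_arm:
  series:
    - [0,0,0,0,0,2.5,0.4]
    - [0,0,0,0,0,5,0.4]
    - [0,0,0,0,0,7,0.4]
    - [0,0,0,0,0,8,0.4]
    - [0,0,0,0,0,8,0.4]

```text
time_s: 22.88
eef_pos: [583.3, -137.8, 129.9]
ee_rot: [-0.0, 0.708, 0.706, 0.002]
force: [0.5, 0.5, -3.4]
grip_width: 0.587
```

```bash
python3 d.py 582.8 -138 109; python3 -c "
from rig import capture
import cv2
for n in ['wrist','scene']: cv2.imwrite(f'pics/{n}17.png',capture(n)['frame'][:,:,::-1])"
```

```text
t 22.88 p [ 583.3 -137.8  129.9] g 0.587 F [ 0.5  0.5 -3.4]
turn [ 0.0024 -0.0028 -0.0029] shift cm [-0.02 -0.06  2.09]
```

View pics/wrist17.png

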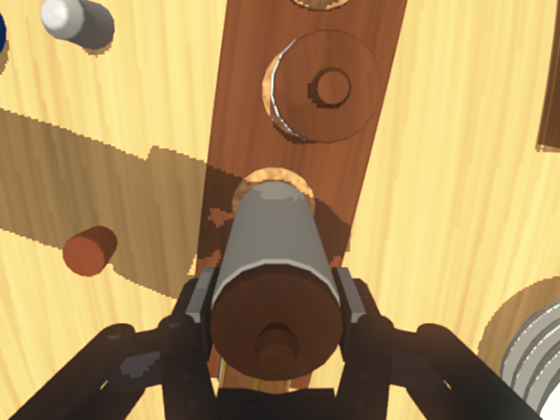

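View pics/scene17.png

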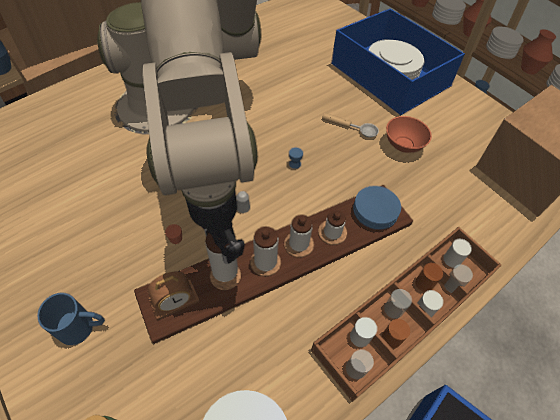

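The tallest is above the mat beside the clock and aligned (mat column 274, canister 276). Lowering.

Emit:
move_arm:
  series:
    - [0,0,0,0,-0.05,0.5,0.4]
    - [0,0,0,0,-0.05,1,0.4]
    - [0,0,0,0,-0.05,1.4,0.4]
    - [0,0,0,0,-0.05,1.7,0.4]
    - [0,0,0,0,-0.05,1.7,0.4]

```text
time_s: 23.4
eef_pos: [584.3, -138.3, 115.6]
ee_rot: [0.002, 0.708, 0.706, 0.003]
force: [0.2, 0.6, -3.0]
grip_width: 0.592
```

```bash
python3 d.py 582.8 -138 109
```

```text
t 23.4 p [ 584.3 -138.3  115.6] g 0.592 F [ 0.2  0.6 -3. ]
turn [ 0.0069 -0.0008 -0.0028] shift cm [ 0.03 -0.16  0.66]
```

Emit:
move_arm:
  series:
    - [0.005,0,0,0,-0.1,0.1,0.4]
    - [0.005,0,0,0,-0.15,0.2,0.4]
    - [0.005,0,0,0,-0.15,0.3,0.4]
    - [0.005,0,0,0,-0.15,0.4,0.4]
    - [0.005,0,0,0,-0.15,0.4,0.4]

```text
time_s: 23.82
eef_pos: [582.8, -138.3, 111.4]
ee_rot: [0.0, 0.708, 0.706, 0.001]
force: [-0.7, 0.8, -2.8]
grip_width: 0.587
```

```bash
python3 d.py 582.8 -138 109
```

```text
t 23.82 p [ 582.8 -138.3  111.4] g 0.587 F [-0.7  0.8 -2.8]
turn [ 0.0017 -0.0009 -0.0028] shift cm [0.03 0.   0.24]
```

Emit:
move_arm:
  series:
    - [0,0,0,0,0,0.1,0.4]
    - [0,0,0,0,0,0.2,0.4]
    - [0,0,0,0,0,0.24,0.4]
    - [0,0,0,0,0,0.24,0.4]

```text
time_s: 24.15
eef_pos: [582.8, -138.3, 108.9]
ee_rot: [0.0, 0.708, 0.706, 0.001]
force: [-0.4, 0.2, -2.2]
grip_width: 0.591
```

```bash
python3 d.py 582.8 -138 109
```

```text
t 24.15 p [ 582.8 -138.3  108.9] g 0.591 F [-0.4  0.2 -2.2]
turn [ 0.0016 -0.001  -0.0028] shift cm [ 0.03  0.   -0.01]
```

Emit:
move_arm:
  series:
    - [0,0,0,0,0,0.05,0.4]
    - [0,0,0,0,0,0.08,0.4]
    - [0,0,0,0,0,0.08,0.4]

```text
time_s: 24.4
eef_pos: [582.8, -138.3, 108.4]
ee_rot: [0.0, 0.708, 0.706, 0.001]
force: [-0.4, 1.1, -0.8]
grip_width: 0.59
```

```bash
python3 d.py 582.8 -138 109
```

```text
t 24.4 p [ 582.8 -138.3  108.4] g 0.59 F [-0.4  1.1 -0.8]
turn [ 0.0018 -0.0008 -0.0028] shift cm [ 0.03 -0.   -0.06]
```

Just starting to touch. A bit more.

Emit:
move_arm:
  series:
    - [0,0,0,0,0,0.05,0.4]
    - [0,0,0,0,0,0.05,0.4]

```text
time_s: 24.57
eef_pos: [582.9, -138.4, 108.3]
ee_rot: [0.001, 0.708, 0.706, 0.001]
force: [-2.5, 0.8, 3.2]
grip_width: 0.59
```

Emit:
move_arm:
  series:
    - [0,0,0,0,0,0,0.7]
    - [0,0,0,0,0,0,0.8]
    - [0,0,0,0,0,0,0.9]
    - [0,0,0,0,0,0,1]
    - [0,0,0,0,0,0,1]

```text
time_s: 24.98
eef_pos: [582.9, -138.4, 108.3]
ee_rot: [0.001, 0.708, 0.706, 0.001]
force: [0.4, 0.2, 0.3]
grip_width: 0.996
```

Emit:
move_arm:
  series:
    - [0,0,0,0,0,-0.5,1]
    - [0,0,0,0,0,-3,1]
    - [0,0,0,0,0,-6,1]
    - [0,0,0,0,0,-9,1]
    - [0,0,0,0,0,-12,1]

```text
time_s: 25.4
eef_pos: [582.5, -138.4, 230.2]
ee_rot: [0.001, 0.708, 0.706, 0.001]
force: [-0.8, 0.0, -0.1]
grip_width: 0.995
```

Emit:
move_arm:
  series:
    - [0,0,0,0,-2,0,1]
    - [0,0,0,0,-5,0,1]
    - [0,0,0,0,-9,0,1]
    - [0,0,0,0,-13,0,1]
    - [0,0,0,0,-16,0,1]

```text
time_s: 25.82
eef_pos: [420.0, -137.4, 229.9]
ee_rot: [0.001, 0.708, 0.706, 0.001]
force: [-0.6, -0.8, 0.8]
grip_width: 0.999
```

Emit:
move_arm:
  series:
    - [0,0,0,0,0,0,1]
    - [0,0,0,0,0,0,1]
    - [0,0,0,0,0,0,1]

```text
time_s: 26.07
eef_pos: [420.7, -137.7, 230.5]
ee_rot: [0.001, 0.708, 0.706, 0.001]
force: [0.7, 0.5, -0.4]
grip_width: 1.001
```

```bash
python3 d.py 582.8 -138 109; python3 -c "
from rig import capture
import cv2,numpy as np
for n in ['scene','top']:
    c=capture(n); cv2.imwrite(f'pics/{n}18.png',c['frame'][:,:,::-1]); np.savez(n+'18.npz',**c)"
python3 chk.py 18 SMLT; python3 -c "
import cv2,numpy as np
r=[np.hstack([cv2.resize(cv2.imread(f'pics/chk_{n}_{k}.png'),(200,200)) for k in 'SMLT']) for n in ('top','scene')]
cv2.imwrite('pics/chk18.png',np.vstack(r))"
```

```text
t 26.07 p [ 420.7 -137.7  230.5] g 1.001 F [ 0.7  0.5 -0.4]
turn [ 0.0036  0.0004 -0.0028] shift cm [ 0.02 16.16 12.21]
top S [209.  134.7] [18.  18.7]
top M [252.8 144.4] [18.8 18.4]
top L [302.2 146.9] [18.2 18.9]
top T [354.9 159.7] [18.9 18.7]
scene S [336.5 217.1] [18.5 18.1]
scene M [301.9 223.5] [18.9 18.5]
scene L [265.8 236.7] [18.8 18.7]
scene T [219.9 245.1] [18.9 18.1]
```

View pics/scene18.png

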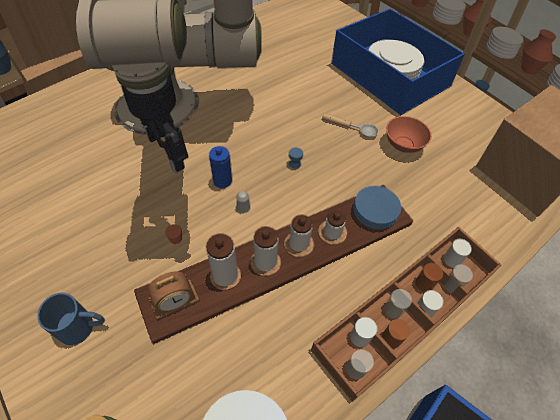

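View pics/chk18.png

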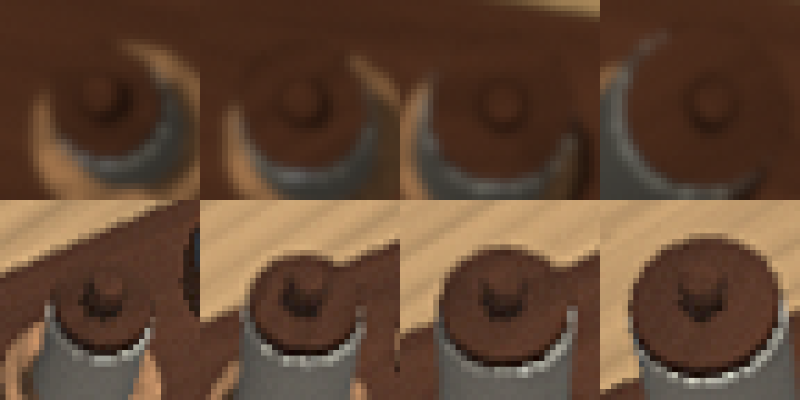

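All four stand upright in descending height from the clock at (170,290). The knobs fall within about 1–1.5 px of the predicted positions in both views. The gripper is clear, so I'm handing in.

```bash
python3 -c "
from rig import job
print(job.finish_job())"
```

```text
the job is handed in; nothing more can be done
None
```

I set out all four canisters on the cork mats and handed the job in, with the robot's clock at about 26 s of the 112 s allowed. The tallest is next to the clock, then the large, the medium, and the small one on the far mat. The hand-in gave no verdict.

- **Position:** the last top and scene pictures show all four upright. Each knob is within about 1–1.5 px, or 2–3 mm, of where its mat centre predicts, against the 13 mm allowed.
- **Touchdown:** the wrist force at each put-down read about 5 N or less, against the 45 N limit. That is the reading at the end of each move, so a brief peak in between would not show.
- **Surroundings:** the blue look-alike, the clock and the saucers look undisturbed. The open gripper ended well clear of everything.

No final check failed. The only disagreement was along the way: the measured tool pose lagged by a few millimetres while moving, so I let it settle and corrected it where needed before gripping and setting down.

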